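Change an injector fixture over to the shorter type

TASK

The next injector is the shorter type: lift the finished injector out of the nest of the holding fixture and lay it down flat in the parts tray, without dropping it. Then pull up the lock plunger on the fixture's sliding end stop, move the stop to the next hole, one nearer the nest, and let the pin go fully down into it. Finish still gripping the plunger's knob with the pin fully home, so that the clamp can be tightened while you hold; leave the spanner, oil can and socket where they are.

Things in the scene. Friction and masses are not known exactly. Their poses are not given: they have to be found in the camera images.
- fixture: injector holding fixture, fixed on the bench: aluminium base plate 150 x 350 x 18 mm, long way along its y (from -165 to 185 mm), z up, origin on the bench surface. The -y half carries a white plastic nest, the +y half a steel rail on which the end stop slides along y
- nest (a point): middle of the nest, at fixture y = -50 mm, on the injector's axis 70 mm above the bench. Two white U saddles, 62 mm wide in x (27 mm inside), floor at height 58 mm, walls up to 74 mm, one 33 to 44 mm towards -y, one 33 to 46 mm towards +y of this point; the gap between them is for the fingers, its floor at height 36 mm. The part lifts straight up
- next_hole (a point): mouth of the next hole of the rail towards the nest, where the pin must go: fixture y = 65 mm, on top of the rail, 52 mm above the bench. The rail is 36 mm wide and has a row of five 11.5 mm round-mouthed holes, 25 mm apart, at fixture y = 40, 65, 90, 115, 140; the pin starts in the one at 90, and the stop hides the holes under it
- injector: steel fuel injector 168 mm long, 0.3 to 0.5 kg, lying in the nest. Its y is its long axis: black cap end at -82 mm, nozzle tip (towards the end stop) at +86 mm. Origin on the axis, mid of its square grip section 22 x 22 x 60 mm, flats facing x and z: grip it there across x. A 12 mm inlet stub stands up 26 mm at y = -56. Lying in the tray its origin is 18 mm above the bench
- tray: grey open parts tray, fixed on the bench, 150 x 220 x 28 mm (x, y, height), walls and floor 4 mm thick, black liner, empty. Origin at the centre of its underside, on the bench; long side along its y
- end_stop (a joint): position of the sliding end stop along the rail in m: 0 where it starts, positive towards the nest (fixture -y), next hole at +0.025; travel -0.05 to 0.05. A steel saddle block 64 x 56 mm, top 69 mm above the bench, its stop plate towards the nest up to 80 mm; 0.7 kg, 2 N friction. With the pin up it is moved by the plunger's knob, which stands on its middle
- stop_face (a point): middle of the end stop's anvil face, which the nozzle tip nearly touches at the start; 50 mm nearer the nest than the knob's axis, 70 mm above the bench
- lock_plunger (a joint): lift of the spring lock pin in m: 0 = fully home in a hole, clear of the rail from 0.012, end of travel 0.018. The spring pushes it down with 6 N at 0, 11 N at 0.012. The pin is 10 mm thick, round-nosed: let down within 1 mm of a hole it goes in; within 3 mm the spring seats it if the grip is loosened for a moment; elsewhere it rests on the rail at about 0.012
- pull_knob: round black pull knob of the lock plunger, 31 mm diameter, 30 mm high, axis vertical, free space all round for the fingers. Origin at its middle, 97 mm above the bench when the pin is home (underside at 82 mm). It rises with the pin and travels with the stop
- spanner: open-ended spanner 170 mm lying on the bench beyond the work; leave alone
- oil_can: green oil can 52 mm diameter, 110 mm high, beyond the work; leave alone
- socket: dark steel socket 30 mm diameter, 50 mm high, standing beyond the work; leave alone
Mind the look-alikes: they are no part of the job. Of the things that look like the injector, the smallest one is meant.

How it is judged:
By the outcome, as a careful person would: the job done as asked, in the order asked, and still so for the second after the job is handed in, while the arm keeps its last pose, push and grip.
It also fails if it takes over 54 s, if anything falls off the work surface, if the arm or the gripper's body presses on something with over 40 N, if the wrist force passes 120 N, or if a joint passes its speed limit or range.

ROBOT

A 6-joint arm with a two-finger parallel gripper is mounted at the origin on the work surface. World frame = base frame: x ahead of the robot, y to its left, z up, the work surface at z = 0. Lengths are in m, angles in rad, forces in N, time in s.
With the tool pointing down it reaches from about 0.225 to 0.875 m from the base axis. Payload 3.4 kg.
Tool frame: the origin (TCP) lies between the finger pads; the fingertips stand 11 mm ahead of it and the grasp point (between the pads) lies 8 mm behind it; z points along the fingers, y is the line along which they close (so a half turn about z gives the same grasp; the last joint's range is limited). The gripper opens to 85 mm and grips with 20 to 120 N. Pads are 22 mm wide; open, the fingers measure 114 mm over their backs; the gripper's body (76 mm by 85 mm) begins 54 mm behind the grasp point. The pads swing forward as they close: fully open they stand 13 mm farther back than shut.
Start: joints at [-0.121, 0.276, 1.505, -0, 1.361, -0.121], TCP at [0.575, -0, 0.203] pointing down, gripper open.
Joint ranges: [-2.89, 2.89], [-0.75, 2.08], [0.22, 2.7], [-1.18, 4.32], [0.11, 2.71], [-2.7, 2.7]. Speed limits (rad/s): [2.57, 2.57, 3.14, 3.14, 3.14, 3.14].

INTERFACE

Orientations are given as a unit quaternion [w, x, y, z].
In Python, from rig import manip, imaging gives the robot as it stands. The module is installed in compiled form; this text tells all that it offers.
- The arm moves only by the tool jog_arm, never from a script. Its argument "deltas" is one flat list of numbers, 7 for each row, row after row: the turn, a rotation vector about the world's x, y, z in degrees, then the shift along the world's x, y, z in mm, then the opening, from 0 (shut) to 1 (fully open). In form: [ax, ay, az, tx, ty, tz, gripper, ax, ay, az, tx, ty, tz, gripper, ...]. A call has 1 to 20 rows; each row is the pose to reach, as a shift and turn from the pose commanded when the call began; what a row does not reach only later rows make up. A row lasts 1/10 s, in which the tool goes at most 50 mm and 8.59 degrees, less where a joint would pass 70% of its speed; a pose out of reach is approached as far as the arm can. A call with a gripper value outside its range is refused whole. The fingers move at their own pace and stop on an object; "grip_force" is the grip in N (left out, the last holds). Time passes only in rows, so rows that repeat a pose let the fingers close. It gives the time, the measured TCP pose, the force, the opening and the grip force at its end, in the units of the state.
- manip.get_state(): the state, without advancing time (a new reading comes with each control period).
- imaging.get_image(name): name is "scene" or "side" or "wrist"; returns the picture (480x640x3 uint8, blue, green, red); there is no depth.
- imaging.calibration(name): a dict with "mtx" (3x3 intrinsics, pixels), "cam_to_world" (4x4, takes a point from camera to world coordinates). Camera axes: x right, y down, z forward; pixel columns grow to the right and rows downward; lengths in m; the calibration is good to about 2 mm. A picture is of the moment at which its call begins: read the wrist's pose just before it. calibration takes no time and is no camera call; for the wrist camera it gives the pose at the moment of the call.
- manip.sign_off(): hands the job in; it is judged then, once.
The state is a dict: "clock": time; "qpos": joint angles; "qd": joint speeds; "effort": joint torques, N m; "position": TCP position; "ee_rot": TCP orientation; "contact_force": force on the tool from outside, world axes, zero at the start; "moment": the same for the moment, N m; "width": finger opening in m; "gripper_force": force on a finger pad.
Only numpy, scipy, OpenCV 4.12 (cv2) and the standard library are available. Lean on these libraries where they do the work, as an engineer would, in place of code of your own. Each camera call takes 0.05 s, during which the arm holds its last target. There are 200 camera calls.

## Working session

There is one attempt and no reset: what is moved stays moved. The work goes in short steps, Python scripts to look and compute and a tool call to move; the robot and the scene stay as the last step left them, time stands still between calls to the robot, and variables do not carry over. Pictures are saved under pics/ and viewed, at most 10 in all, crops included, and the job is handed in when it is done.

Besides the shell and the picture viewer there is one more tool, called as a command line: name --argument value ..., lists and objects as JSON in quotes. jog_arm: Moves the arm, as the interface text tells. Its arguments: {"type":"object","properties":{"deltas":{"type":"array"},"grip_force":{"type":"number"}},"required":["deltas"]}

```bash
mkdir -p pics; python3 - <<'E'
from rig import manip, imaging
import cv2, numpy as np
s=manip.get_state(); print(s['clock'],s['position'],s['ee_rot'],s['width'])
for n in ('scene','side','wrist'):
    im=imaging.get_image(n); cv2.imwrite(f'pics/{n}0.png',im)
    c=imaging.calibration(n); print(n,np.round(c['mtx'],1).tolist(),np.round(c['cam_to_world'],3).tolist())
E
```

```text
0.0 [5.74426933e-01 6.31151298e-05 2.01657433e-01] [-7.09482412e-04  7.07118371e-01  7.07094620e-01 -5.51922901e-04] 0.08508029226360973
scene [[460.4, 0.0, 323.7], [0.0, 460.4, 237.4], [0.0, 0.0, 1.0]] [[0.666, 0.409, -0.624, 1.178], [0.746, -0.383, 0.545, -0.68], [-0.016, -0.828, -0.56, 0.667], [0.0, 0.0, 0.0, 1.0]]
side [[503.9, 0.0, 314.3], [0.0, 503.9, 232.2], [0.0, 0.0, 1.0]] [[1.0, -0.012, 0.027, 0.485], [-0.027, -0.76, 0.649, -0.824], [0.013, -0.65, -0.76, 0.918], [0.0, 0.0, 0.0, 1.0]]
wrist [[420.2, 0.0, 314.8], [0.0, 420.2, 239.2], [0.0, 0.0, 1.0]] [[1.0, 0.001, -0.002, 0.574], [-0.0, -0.948, -0.317, 0.08], [-0.002, 0.317, -0.948, 0.373], [0.0, 0.0, 0.0, 1.0]]
```

View pics/scene0.png

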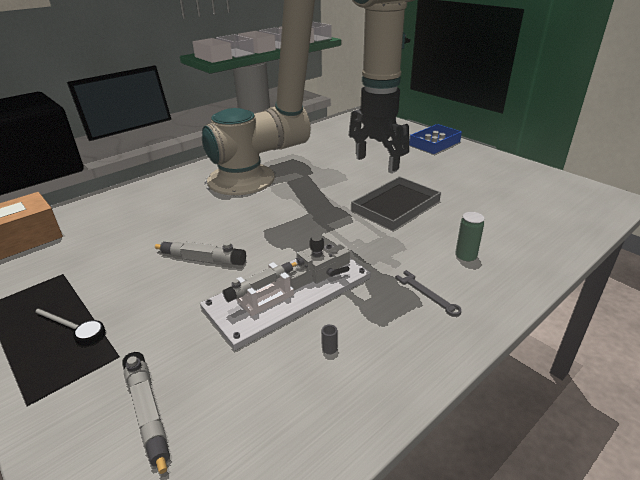

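View pics/side0.png

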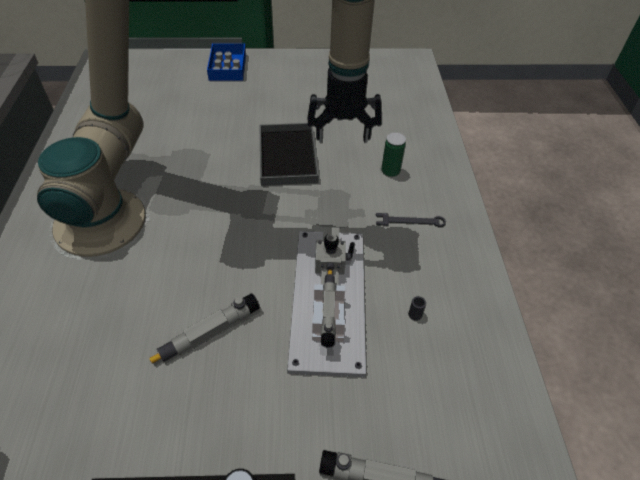

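The scene view shows the fixture at (285,300), the tray at (396,203), and two larger decoy injectors at (200,255) and (145,410). In the side view the fixture is at (328,300) and the tray at (288,153). I'll enlarge the fixture for precise pixels.

```bash
python3 - <<'E'
import cv2, numpy as np
a=cv2.imread('pics/side0.png')[215:385,275:385]; a=cv2.resize(a,None,fx=3.5,fy=3.5,interpolation=cv2.INTER_CUBIC)
b=cv2.imread('pics/scene0.png')[230:350,195:375]; b=cv2.resize(b,None,fx=2.2,fy=2.2,interpolation=cv2.INTER_CUBIC)
c=cv2.imread('pics/side0.png')[115:195,250:330]; c=cv2.resize(c,None,fx=3.5,fy=3.5,interpolation=cv2.INTER_CUBIC)
o=np.zeros((600,790,3),np.uint8); o[:a.shape[0],:a.shape[1]]=a; o[:264,390:390+396]=b[:264,:396]; o[270:270+c.shape[0],390:390+c.shape[1]]=c
cv2.imwrite('pics/crop1.png',o)
E
```

```text
(no output)
```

View pics/crop1.png

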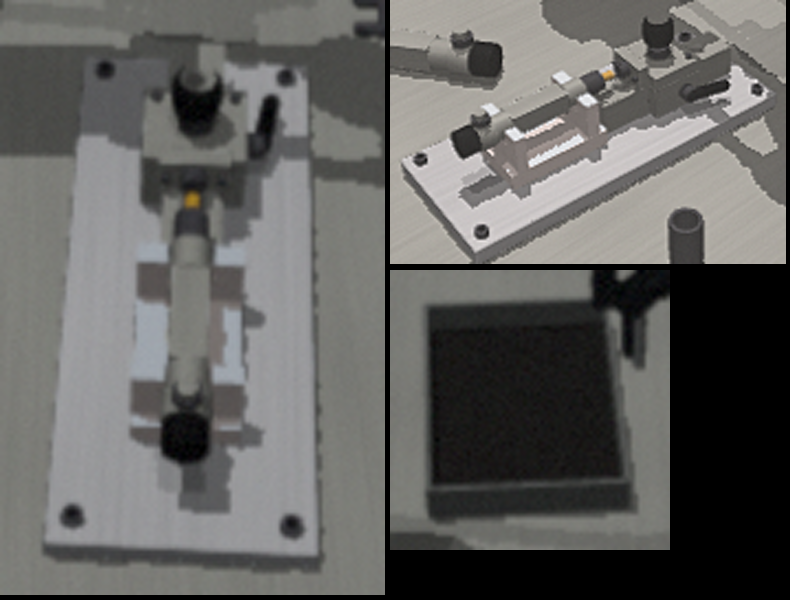

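The crop shows the plate's corners at crop pixels (45,543), (320,555), (83,58), (307,67), its screws, and the tray rim corners near (427,305) to (630,482). I'll cast these onto their planes.

```bash
cat > h.py <<'E'
from rig import manip, imaging
import cv2, numpy as np
def ray(n,px,c=None):
    c=c or imaging.calibration(n); T=np.array(c['cam_to_world']); K=np.array(c['mtx'])
    p=np.c_[np.reshape(px,(-1,2)),np.ones(len(np.reshape(px,(-1,2))))]
    return T[:3,3],(T[:3,:3]@np.linalg.inv(K)@p.T).T
def plane(n,px,z,c=None):
    o,d=ray(n,px,c); return o+d*((z-o[2])/d[:,2])[:,None]
def proj(n,P,c=None):
    c=c or imaging.calibration(n); T=np.linalg.inv(np.array(c['cam_to_world'])); K=np.array(c['mtx'])
    q=(K@(T[:3,:3]@np.reshape(P,(-1,3)).T+T[:3,3:])).T; return q[:,:2]/q[:,2:]
E
python3 - <<'E'
from h import *
np.set_printoptions(precision=4,suppress=True)
f=lambda L,s,x0,y0,ox,oy:[((u-ox+.5)/s-.5+x0,(v-oy+.5)/s-.5+y0) for u,v in L]
s=lambda L:f(L,3.5,275,215,0,0)
P=plane('side',s([(45,543),(320,555),(83,58),(307,67)]),.018); print('plate',P)
print([np.linalg.norm(P[i]-P[j]) for i,j in((0,1),(2,3),(0,2),(1,3))])
S=plane('side',s([(71,515),(291,526),(105,69),(286,76)]),.020); print('screws',S, S.mean(0))
a=(S[2:]-S[:2]).mean(0); print('yaw deg',np.degrees(np.arctan2(-a[0],a[1])))
R=plane('scene',f([(420,160),(482,231),(757,90)],2.2,195,230,390,0),.020); print('scene screws',R)
print('tray side',plane('side',f([(427,305),(607,303),(630,482),(429,488)],3.5,250,115,390,270),.028))
# wrist mask of the knob none; tray scene
print('tray scene',plane('scene',[(352,204),(392,178),(441,193),(397,219)],.028))
E
```

```text
plate [[ 0.4564 -0.3994  0.018 ]
 [ 0.6054 -0.4095  0.018 ]
 [ 0.4794 -0.0524  0.018 ]
 [ 0.6293 -0.0628  0.018 ]]
[np.float64(0.1493616898640145), np.float64(0.1503346906383625), np.float64(0.3477503739988728), np.float64(0.3475202373489206)]
screws [[ 0.4706 -0.3842  0.02  ]
 [ 0.5909 -0.3932  0.02  ]
 [ 0.494  -0.064   0.02  ]
 [ 0.6143 -0.0721  0.02  ]] [ 0.5424 -0.2284  0.02  ]
yaw deg -4.173314611804872
scene screws [[ 0.4738 -0.3874  0.02  ]
 [ 0.5918 -0.3944  0.02  ]
 [ 0.6162 -0.0771  0.02  ]]
tray side [[0.374  0.3387 0.028 ]
 [0.5198 0.3397 0.028 ]
 [0.5317 0.1279 0.028 ]
 [0.3846 0.1235 0.028 ]]
tray scene [[0.3971 0.1091 0.028 ]
 [0.3681 0.3087 0.028 ]
 [0.5271 0.3384 0.028 ]
 [0.5337 0.1394 0.028 ]]
```

View pics/wrist0.png

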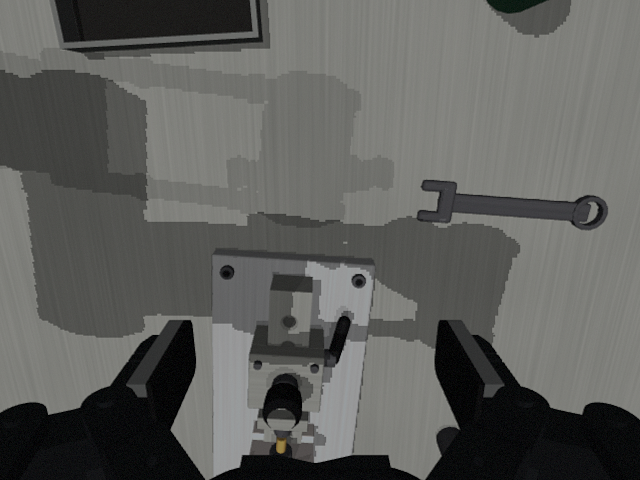

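The wrist view shows the knob at (283,400), the stop, the rail behind it and the plate's far screws at (227,271) and (359,281). The fixture yaw is about -4°. I'll hover nearer for a refined look.

jog_arm --deltas '[0,0,-1,-6,-40,0,1,0,0,-2,-12,-85,0,1,0,0,-3,-18,-130,0,1,0,0,-4,-24,-175,0,1,0,0,-4,-30,-215,0,1,0,0,-4,-32,-235,0,1,0,0,-4,-32,-240,0,1,0,0,-4,-32,-240,0,1]'

```text
clock: 0.95
position: [0.5429, -0.2401, 0.2021]
ee_rot: [-0.001, 0.732, 0.682, 0.0]
contact_force: [0.2, 0.9, 0.3]
width: 0.0854
gripper_force: 0.0
```

```bash
python3 - <<'E'
from h import *
np.set_printoptions(precision=4,suppress=True)
s=manip.get_state(); c=imaging.calibration('wrist'); im=imaging.get_image('wrist'); cv2.imwrite('pics/w1.png',im)
print(s['clock'],s['position'],s['ee_rot'])
O=np.array([.5418,-.2385]);t=np.radians(-4.1);ux=np.array([np.cos(t),np.sin(t)]);uy=np.array([-np.sin(t),np.cos(t)])
W=lambda x,y,z:[*(O+x*ux+y*uy),z]
for n,p in dict(knobtop=(0,.09,.112),blockL=(-.032,.062,.069),blockR=(.032,.118,.069),hole=(0,.14,.052),nest=(0,-.05,.081),tip=(0,.036,.07)).items(): print(n,W(*p),proj('wrist',W(*p),c))
E
```

```text
0.95 [ 0.5429 -0.2401  0.2021] [-0.0005  0.7318  0.6815  0.0002]
knobtop [np.float64(0.5482347699899417), np.float64(-0.14873032953621504), 0.112] [[314.3202  78.823 ]]
blockL [np.float64(0.5143147364948363), np.float64(-0.1743707532396355), 0.069] [[268.799  124.3704]]
blockR [np.float64(0.5821548034850471), np.float64(-0.12308990583279457), 0.069] [[363.0861  36.3714]]
hole [np.float64(0.551809642206576), np.float64(-0.09885829038966781), 0.052] [[314.5389   4.2935]]
nest [np.float64(0.5382251277833656), np.float64(-0.2883720391465472), 0.081] [[314.4126 278.2887]]
tip [np.float64(0.5443739079959766), np.float64(-0.20259213181448602), 0.07] [[314.4601 161.9602]]
```

View pics/w1.png

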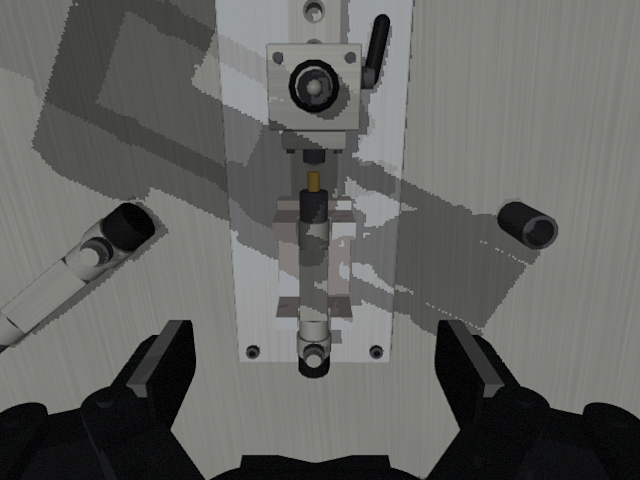

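The wrist view is almost aligned. The knob top is at (314,84), the hole at (314,12), the near screws at (253,352) and (376,352), the injector tip at (314,172) and the grip section around (314,280). Next I'll refine the fixture's y.

```bash
python3 - <<'E'
from h import *
np.set_printoptions(precision=4,suppress=True)
c=imaging.calibration('wrist'); im=cv2.imread('pics/w1.png')
t=np.radians(-4.1);ux=np.array([np.cos(t),np.sin(t)]);uy=np.array([-np.sin(t),np.cos(t)])
def O(n,px,x,y,z,c=None): 
    print(n,plane(n,[px],z,c)[0,:2]-x*ux-y*uy)
O('wrist',(314,12),0,.140,.052,c)
O('wrist',(314,84),0,.09,.112,c)
O('wrist',(314,172),0,.036,.076,c)
O('wrist',(314.5,362),0,-.165,.018,c)
O('wrist',(314.5,130),0,.062,.069,c); O('wrist',(314.5,44),0,.118,.069,c)
a=plane('wrist',[(253,352),(376,352),(240,361),(391,361)],.019,c); print(a)
# side & scene, knob: dark blob
for n,px in(('side',(331,238)),('scene',(316.8,240))): print(n,px,plane(n,[px],.112)[0])
o1,d1=ray('side',[(331.2,237)]);o2,d2=ray('scene',[(316.8,240)])
E
```

```text
wrist [ 0.5411 -0.2421]
wrist [ 0.5414 -0.2403]
wrist [ 0.5411 -0.2437]
wrist [ 0.5419 -0.2402]
wrist [ 0.5416 -0.2413]
wrist [ 0.5415 -0.242 ]
[[ 0.471  -0.3886  0.019 ]
 [ 0.5909 -0.3969  0.019 ]
 [ 0.457  -0.3979  0.019 ]
 [ 0.6054 -0.4082  0.019 ]]
side (331, 238) [ 0.5478 -0.1527  0.112 ]
scene (316.8, 240) [ 0.5574 -0.1571  0.112 ]
```

Fixture origin is about (0.5414, -0.2412) with yaw -4.1°, which puts the nest at (0.538, -0.291).

jog_arm --deltas '[0,0,0,-3,-30,0,1,0,0,0,-5,-51,-10,1,0,0,0,-5,-51,-45,1,0,0,0,-5,-51,-85,1,0,0,0,-5,-51,-115,1,0,0,0,-5,-51,-127,1,0,0,0,-5,-51,-131,1,0,0,0,-5,-51,-131,1]'

```text
clock: 1.8
position: [0.5389, -0.2905, 0.0722]
ee_rot: [0.001, 0.731, 0.682, 0.0]
contact_force: [-0.2, -0.7, 0.4]
width: 0.0855
gripper_force: 0.0
```

jog_arm --deltas '[0,0,0,0,0,0,0.5,0,0,0,0,0,0,0,0,0,0,0,0,0,0,0,0,0,0,0,0,0,0,0,0,0,0,0,0,0,0,0,0,0,0,0,0,0,0,0,0,0,0,0,0,0,0,0,0,0]' --grip_force 60

```text
clock: 2.6
position: [0.538, -0.291, 0.0715]
ee_rot: [-0.0, 0.731, 0.682, 0.0]
contact_force: [0.4, -0.4, 0.1]
width: 0.0003
gripper_force: 0.0
```

```bash
python3 - <<'E'
from h import *
s=manip.get_state(); print(s['clock'],s['position'],s['width'],s['gripper_force'])
a=imaging.get_image('side'); b=imaging.get_image('wrist')
cv2.imwrite('pics/s2.png',a)
a=cv2.resize(a[200:390,270:390],None,fx=3,fy=3,interpolation=cv2.INTER_CUBIC); b=cv2.resize(b,(430,322))
o=np.zeros((580,795,3),np.uint8); o[:570,:360]=a; o[:322,365:]=b; cv2.imwrite('pics/c2.png',o)
E
```

```text
2.6 [ 0.53799303 -0.29103808  0.07145912] 0.0002934598037753649 0.0
```

View pics/c2.png

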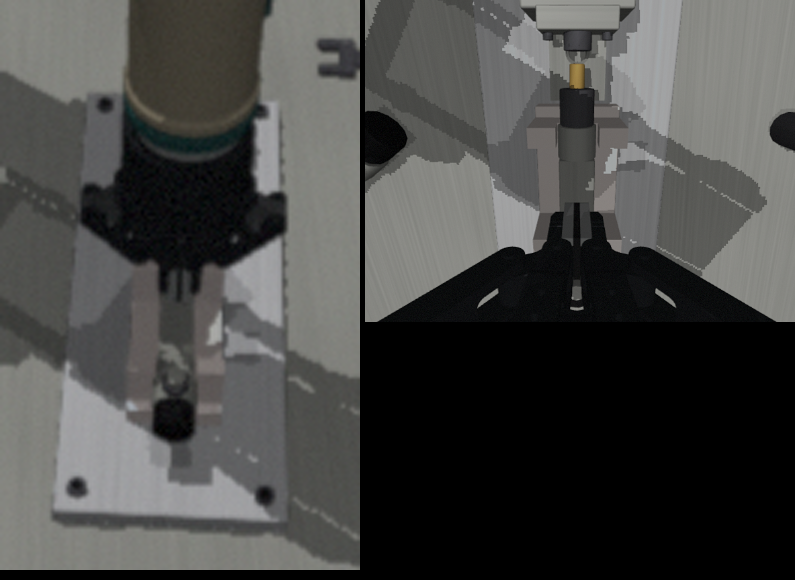

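The fingers appear shut, with the tips near side pixel (330,298), over or beside the injector, which still lies in the nest. I'll check heights by triangulation.

```bash
python3 - <<'E'
from h import *
np.set_printoptions(precision=4,suppress=True)
s=manip.get_state(); p=s['position']; print(s['qpos'])
for dz in (-.011,0,.008,.02,.03): print(dz,proj('side',p+[0,0,dz])[0],proj('scene',p+[0,0,dz])[0],proj('wrist',p+[0,0,dz])[0])
b=imaging.get_image('scene'); a=imaging.get_image('side');w=imaging.get_image('wrist')
b=cv2.resize(b[220:330,200:320],None,fx=3.2,fy=3.2,interpolation=cv2.INTER_CUBIC); a=cv2.resize(a[260:350,300:360],None,fx=6,fy=6,interpolation=cv2.INTER_CUBIC)
b=cv2.convertScaleAbs(b,alpha=2.2);a=cv2.convertScaleAbs(a,alpha=2.5); w=cv2.convertScaleAbs(w[280:480,220:420],alpha=2.5)
o=np.zeros((600,800,3),np.uint8); o[:a.shape[0],:a.shape[1]]=a; o[:b.shape[0],390:390+b.shape[1]]=b; o[360:560,400:600]=w; cv2.imwrite('pics/c3.png',o)
E
```

```text
[-0.6095  0.4261  1.6173  0.      1.0983 -0.5398]
-0.011 [328.4913 308.2594] [262.3718 281.7631] [316.3476 278.0963]
0 [328.6815 305.2669] [261.8865 277.6116] [316.4124 288.0367]
0.008 [328.8218 303.0586] [261.5297 274.5581] [316.4642 295.9873]
0.02 [329.0357 299.6946] [260.9879 269.9229] [316.5506 309.2502]
0.03 [329.217  296.8428] [260.5304 266.0089] [316.632  321.7464]
```

View pics/c3.png

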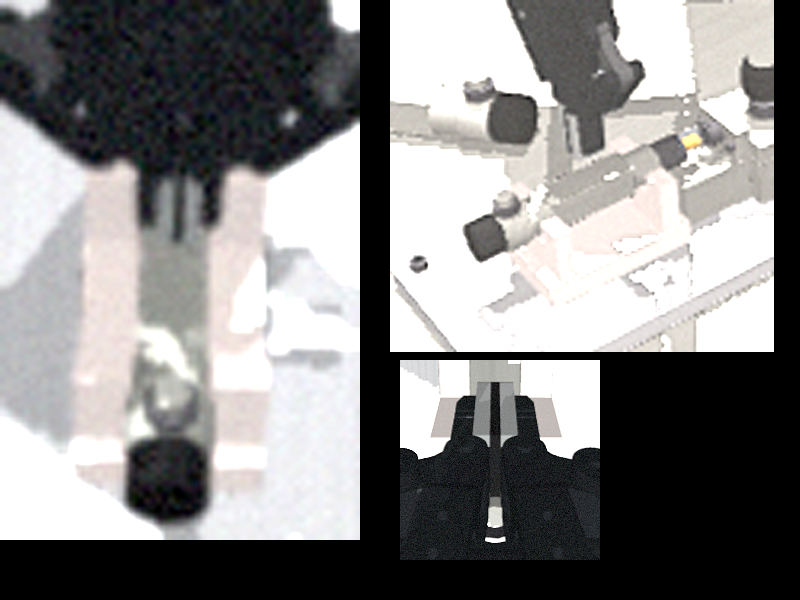

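The brightened crops show the fingertips above the injector: scene tip about (261,267), side about (330,300), wrist about (316,300). I'll solve for the tip height with the pad width accounted for.

```bash
python3 - <<'E'
from h import *
np.set_printoptions(precision=4,suppress=True)
def tri(p,q):
    o1,d1=ray('side',[p]);o2,d2=ray('scene',[q]);d1=d1[0];d2=d2[0]
    x=np.linalg.lstsq(np.c_[d1,-d2],o2-o1,rcond=None)[0]; a=o1+x[0]*d1;b=o2+x[1]*d2; return (a+b)/2,np.linalg.norm(a-b)
print('tip now',tri((330,300),(259,268)))
a=cv2.imread('pics/side0.png');b=cv2.imread('pics/scene0.png')
print('open tips',tri((320,138),(361,172)),tri((367,138),(393,170)))
p=manip.get_state()['position']
for dz in (-.011,0,.011,.02,.03): print(dz,'side,-y edge',proj('side',p+[0,-.011,dz])[0],'scene -y edge',proj('scene',p+[0.005,-.011,dz])[0],'scene +y edge',proj('scene',p+[0.005,.011,dz])[0],'wrist +y edge',proj('wrist',p+[0,.011,dz])[0])
print('knob tri',tri((331.3,238),(316.8,240)), 'injector cap end', tri((328,338),(230.5,294)))
E
```

```text
tip now (array([ 0.5393, -0.2963,  0.0995]), np.float64(0.0009933651130889164))
open tips (array([0.5268, 0.0165, 0.218 ]), np.float64(0.03250213287942411)) (array([ 0.6244, -0.0013,  0.2495]), np.float64(0.004181308593813634))
-0.011 side,-y edge [328.7544 313.0391] scene -y edge [259.4024 285.2396] scene +y edge [268.1332 280.5669] wrist +y edge [314.7176 256.3855]
0 side,-y edge [328.9483 310.0654] scene -y edge [258.8928 281.0704] scene +y edge [267.687  276.4201] wrist +y edge [314.6926 265.2883]
0.011 side,-y edge [329.1455 307.0408] scene -y edge [258.3765 276.8459] scene +y edge [267.2348 272.219 ] wrist +y edge [314.6646 275.2572]
0.02 side,-y edge [329.3093 304.5272] scene -y edge [257.949  273.3476] scene +y edge [266.8605 268.7406] wrist +y edge [314.639  284.3471]
0.03 side,-y edge [329.4941 301.6924] scene -y edge [257.4684 269.4156] scene +y edge [266.4398 264.8314] wrist +y edge [314.6074 295.6119]
knob tri (array([ 0.5488, -0.1488,  0.1051]), np.float64(0.0027368444969175162)) injector cap end (array([ 0.5336, -0.3627,  0.0684]), np.float64(0.0029783935474153567))
```

All three views agree: the fingertips are about 44 mm higher than the reported TCP implies, both now and when open at the start. I'll verify with a gentle touch of the shut fingertips on the injector's top (81 mm), going down in small steps.

jog_arm --deltas '[0,0,0,0,0,-6,0,0,0,0,0,0,-12,0,0,0,0,0,0,-13,0,0,0,0,0,0,-13,0]' --grip_force 20

```text
clock: 3.25
position: [0.5377, -0.2907, 0.0579]
ee_rot: [-0.001, 0.731, 0.682, -0.0]
contact_force: [0.2, -0.8, -0.1]
width: 0.0001
gripper_force: 0.0
```

jog_arm --deltas '[0,0,0,0,0,-1,0,0,0,0,0,0,-2,0,0,0,0,0,0,-3,0,0,0,0,0,0,-3,0]'

```text
clock: 3.65
position: [0.538, -0.291, 0.0555]
ee_rot: [-0.0, 0.731, 0.682, 0.0]
contact_force: [0.1, 0.3, -0.5]
width: 0.0003
gripper_force: 0.0
```

jog_arm --deltas '[0,0,0,0,0,-1,0,0,0,0,0,0,-2,0,0,0,0,0,0,-2,0]'

```text
clock: 3.95
position: [0.5379, -0.2909, 0.0534]
ee_rot: [-0.0, 0.731, 0.682, 0.0]
contact_force: [0.5, 0.3, 0.2]
width: 0.0003
gripper_force: 0.0
```

jog_arm --deltas '[0,0,0,0,0,-1,0,0,0,0,0,0,-2,0,0,0,0,0,0,-2,0]'

```text
clock: 4.25
position: [0.5383, -0.2911, 0.0522]
ee_rot: [0.0, 0.731, 0.682, 0.0]
contact_force: [-1.0, 0.7, 4.1]
width: 0.0001
gripper_force: 2.0
```

jog_arm --deltas '[0,0,0,0,0,-1,0,0,0,0,0,0,-1,0]'

```text
clock: 4.45
position: [0.5385, -0.2911, 0.0521]
ee_rot: [0.001, 0.731, 0.682, 0.0]
contact_force: [-2.1, 2.0, 9.5]
width: -0.0001
gripper_force: 4.5
```

jog_arm --deltas '[0,0,0,0,0,-1,0,0,0,0,0,0,-1,0]'

```text
clock: 4.65
position: [0.5388, -0.2912, 0.0521]
ee_rot: [0.001, 0.731, 0.682, 0.0]
contact_force: [-1.8, 1.5, 13.5]
width: -0.0
gripper_force: 6.7
```

Contact came at reported z of about 0.052, so the tip is 29 mm above the reported TCP. The true offset is 40 mm, and I'll apply it from here on. Next: rise, open, go down and grip.

jog_arm --deltas '[0,0,0,0,0,5,0.2,0,0,0,0,0,8,1,0,0,0,0,0,8,1,0,0,0,0,0,8,1,0,0,0,0,0,8,1,0,0,0,0,0,8,1,0,0,0,0,0,8,1]'

```text
clock: 5.35
position: [0.538, -0.2909, 0.0573]
ee_rot: [-0.0, 0.731, 0.682, -0.0]
contact_force: [-0.4, 0.1, 0.5]
width: 0.0856
gripper_force: 0.0
```

jog_arm --deltas '[0,0,0,0,0,-10,1,0,0,0,0,0,-20,1,0,0,0,0,0,-26,1,0,0,0,0,0,-27,1,0,0,0,0,0,-27,1]'

```text
clock: 5.85
position: [0.5378, -0.2908, 0.0299]
ee_rot: [-0.0, 0.731, 0.682, -0.0]
contact_force: [0.6, -0.0, 0.1]
width: 0.0852
gripper_force: 0.0
```

jog_arm --deltas '[0,0,0,0,0,0,0,0,0,0,0,0,0,0,0,0,0,0,0,0,0,0,0,0,0,0,0,0,0,0,0,0,0,0,0,0,0,0,0,0,0,0,0,0,0,0,0,0,0]' --grip_force 60

```text
clock: 6.55
position: [0.5382, -0.2911, 0.031]
ee_rot: [0.0, 0.731, 0.682, 0.0]
contact_force: [-1.6, 0.1, 3.7]
width: 0.0209
gripper_force: 60.1
```

Gripped at a width of 20.9 mm. Lift.

jog_arm --deltas '[0,0,0,0,0,3,0,0,0,0,0,0,12,0,0,0,0,0,0,30,0,0,0,0,0,0,55,0,0,0,0,0,0,80,0,0,0,0,0,0,105,0,0,0,0,0,0,120,0,0,0,0,0,0,130,0,0,0,0,0,0,130,0]'

```text
clock: 7.45
position: [0.5385, -0.2913, 0.1618]
ee_rot: [0.001, 0.731, 0.682, 0.0]
contact_force: [0.7, -0.1, -4.1]
width: 0.0208
gripper_force: 59.4
```

```bash
python3 - <<'E'
from h import *
s=manip.get_state(); print(s['clock'],s['position'],s['width'],s['contact_force'],s['moment'])
a=imaging.get_image('wrist');c=imaging.get_image('scene'); cv2.imwrite('pics/w4.png',a);cv2.imwrite('pics/sc4.png',c)
b=cv2.imread('pics/scene0.png'); 
t=cv2.resize(b[165:235,340:450],None,fx=3.6,fy=3.6,interpolation=cv2.INTER_CUBIC); t=cv2.convertScaleAbs(t,alpha=2)
o=np.zeros((600,800,3),np.uint8); o[:240,:320]=cv2.resize(a,(320,240)); o[250:490,:320]=cv2.resize(c,(320,240)); o[:t.shape[0],330:330+t.shape[1]]=t; cv2.imwrite('pics/c4.png',o)
E
```

```text
7.45 [ 0.5385497  -0.29130341  0.16179765] 0.020794240103467997 [ 0.71056091 -0.1277472  -4.1192002 ] [0.03262792 0.01603291 0.01583521]
```

View pics/c4.png

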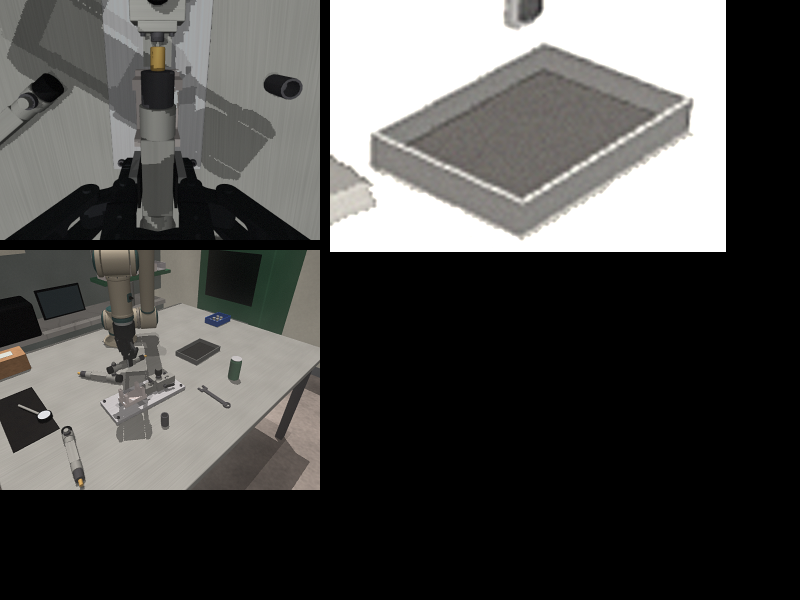

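The injector is held level and clear (4.1 N), and the nest is empty. The brightened tray crop gives rim corners at scene (351.8,202.8), (399.8,177.3), (440.7,192.9) and (393.7,221.5).

```bash
python3 - <<'E'
from h import *
np.set_printoptions(precision=4,suppress=True)
b=plane('scene',[(351.8,202.8),(399.8,177.3),(440.7,192.9),(393.7,221.5)],.028); print(b,b.mean(0)) 
g=cv2.imread('pics/side0.png'); m=(g.max(2)<45).astype(np.uint8)[120:182,255:319]
n,l,s,c=cv2.connectedComponentsWithStats(m); i=1+np.argmax(s[1:,4]); k=cv2.findContours((l==i).astype(np.uint8),0,2)[0][0]
r=plane('side',cv2.boxPoints(cv2.minAreaRect(k))+[255,120],.028); print(s[i],r,r.mean(0))
E
```

```text
[[0.392  0.1134 0.028 ]
 [0.3814 0.3294 0.028 ]
 [0.5262 0.3383 0.028 ]
 [0.536  0.1238 0.028 ]] [0.4589 0.2262 0.028 ]
[   6    0   58   57 2681] [[0.3725 0.3511 0.028 ]
 [0.5385 0.3602 0.028 ]
 [0.5369 0.1334 0.028 ]
 [0.3877 0.1268 0.028 ]] [0.4589 0.2429 0.028 ]
```

jog_arm --deltas '[0,0,0,-2,12,0,0,0,0,1,-7,45,0,0,0,0,1,-14,88,0,0,0,0,2,-21,132,0,0,0,0,3,-28,176,0,0,0,0,3,-35,220,0,0,0,0,4,-42,264,0,0,0,0,5,-49,308,0,0,0,0,5,-56,352,0,0,0,0,6,-63,396,0,0,0,0,7,-70,440,0,0,0,0,7,-76,480,0,0,0,0,7,-80,508,0,0,0,0,7,-82,519,0,0,0,0,7,-82,519,0,0,0,0,7,-82,519,0]'

```text
invalid input
```

```bash
python3 - <<'E'
from h import *
np.set_printoptions(precision=4,suppress=True)
s=manip.get_state(); print(s['clock'],s['position'],s['ee_rot'],s['width'])
c=imaging.calibration('wrist'); a=imaging.get_image('wrist'); 
P=np.array([.456,.229]);t=np.radians(2.8);ux=np.array([np.cos(t),np.sin(t)]);uy=np.array([-np.sin(t),np.cos(t)])
q=[proj('wrist',[*(P+x*ux+y*uy),.028],c)[0] for x,y in((-.075,-.11),(-.075,.11),(.075,.11),(.075,-.11))]; print(np.array(q))
a=cv2.convertScaleAbs(a,alpha=2); cv2.polylines(a,[np.int32(q)],True,(0,0,255),1); cv2.imwrite('pics/w5.png',a)
E
```

```text
7.55 [ 0.5375 -0.2906  0.1597] [-0.0008  0.7314  0.682  -0.0001] 0.020560102278619027
[[  -81.2234  -638.094 ]
 [ -400.8099 -1870.7421]
 [  111.6601 -2042.582 ]
 [  248.1994  -705.0606]]
```

View pics/w5.png

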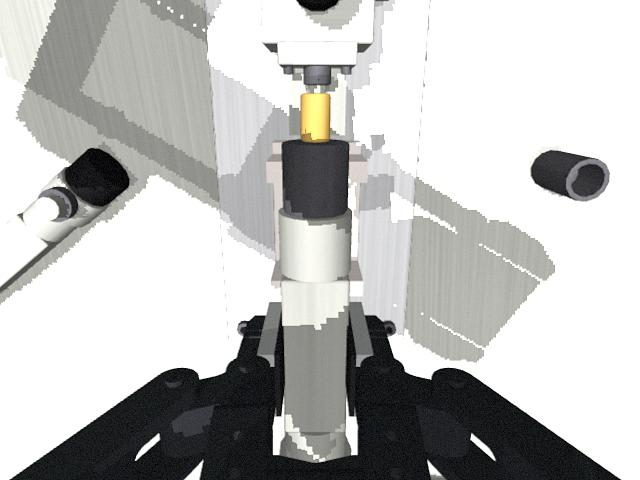

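The view shows the injector still held over the nest: the move was refused because a number was missing in the last row. I'll resend it.

jog_arm --deltas '[0,0,0,-2,12,0,0,0,0,1,-7,45,0,0,0,0,1,-14,88,0,0,0,0,2,-21,132,0,0,0,0,3,-28,176,0,0,0,0,3,-35,220,0,0,0,0,4,-42,264,0,0,0,0,5,-49,308,0,0,0,0,5,-56,352,0,0,0,0,6,-63,396,0,0,0,0,7,-70,440,0,0,0,0,7,-76,480,0,0,0,0,7,-80,508,0,0,0,0,7,-82,519,0,0,0,0,7,-82,519,0,0,0,0,7,-82,519,0,0]'

```text
clock: 9.2
position: [0.4555, 0.2271, 0.1601]
ee_rot: [0.0, 0.688, 0.726, -0.001]
contact_force: [-0.3, -0.2, -4.0]
width: 0.0209
gripper_force: 59.3
```

```bash
python3 - <<'E'
from h import *
np.set_printoptions(precision=4,suppress=True)
s=manip.get_state(); print(s['clock'],s['position'],s['ee_rot'],s['width'])
c=imaging.calibration('wrist'); a=imaging.get_image('wrist'); cv2.imwrite('pics/w5.png',a)
P=np.array([.456,.229]);t=np.radians(2.8);ux=np.array([np.cos(t),np.sin(t)]);uy=np.array([-np.sin(t),np.cos(t)])
q=np.array([proj('wrist',[*(P+x*ux+y*uy),.028],c)[0] for x,y in((-.075,-.11),(-.075,.11),(.075,.11),(.075,-.11))]); print(q)
m=(a.max(2)<55).astype(np.uint8)
for r in (60,150,250):  # dark runs along rows
    d=np.flatnonzero(np.diff(m[r])); print(r,d[:20])
for col in (180,230,420,470): print('col',col,np.flatnonzero(np.diff(m[:,col]))[:12])
E
```

```text
9.2 [0.4555 0.2271 0.1601] [ 0.0002  0.6882  0.7255 -0.0008] 0.020891040582926207
[[225.7186 338.4391]
 [204.5776  48.1   ]
 [431.4058  49.0232]
 [406.8899 339.2322]]
60 [203 210 211 414]
150 [210 283 343 401 403 408]
250 [217 278 350 394 395 401]
col 180 [367]
col 230 [ 52  55  56 332 361]
col 420 [376]
col 470 [373 436 439]
```

The tray outline matches the prediction within a few mm: dark interior in columns 210–408, injector centred at 313. Lower it.

jog_arm --deltas '[0,0,0,0,0,-15,0,0,0,0,0,0,-45,0,0,0,0,0,0,-80,0,0,0,0,0,0,-115,0,0,0,0,0,0,-145,0,0,0,0,0,0,-163,0,0,0,0,0,0,-172,0,0,0,0,0,0,-176,0,0,0,0,0,0,-176,0]'

```text
clock: 10.15
position: [0.4567, 0.2275, -0.0152]
ee_rot: [0.0, 0.689, 0.725, 0.0]
contact_force: [-0.0, -0.4, -3.7]
width: 0.0206
gripper_force: 59.2
```

jog_arm --deltas '[0,0,0,0,0,-1,0,0,0,0,0,0,-2,0,0,0,0,0,0,-3,0,0,0,0,0,0,-3,0]'

```text
clock: 10.55
position: [0.4562, 0.2281, -0.0181]
ee_rot: [0.0, 0.688, 0.725, 0.0]
contact_force: [-0.3, -0.4, -5.1]
width: 0.0211
gripper_force: 59.2
```

jog_arm --deltas '[0,0,0,0,0,-1,0,0,0,0,0,0,-2,0,0,0,0,0,0,-2,0]'

```text
clock: 10.85
position: [0.4561, 0.2281, -0.0204]
ee_rot: [0.0, 0.688, 0.725, 0.0]
contact_force: [-0.1, 0.4, -2.7]
width: 0.0206
gripper_force: 59.5
```

jog_arm --deltas '[0,0,0,0,0,-1,0,0,0,0,0,0,-1,0]'

```text
clock: 11.05
position: [0.4562, 0.2282, -0.0209]
ee_rot: [0.0, 0.688, 0.725, 0.0]
contact_force: [-0.8, 1.7, 3.1]
width: 0.0209
gripper_force: 60.4
```

It's down on the tray floor (+3 N). Release gently and rise.

jog_arm --deltas '[0,0,0,0,0,0,0.3,0,0,0,0,0,0,0.5,0,0,0,0,0,0,0.6,0,0,0,0,0,0,0.6,0,0,0,0,0,0,0.6]'

```text
clock: 11.55
position: [0.4561, 0.228, -0.0215]
ee_rot: [0.0, 0.688, 0.725, 0.0]
contact_force: [-0.2, 0.8, 0.5]
width: 0.0515
gripper_force: 0.0
```

jog_arm --deltas '[0,0,0,0,0,5,0.6,0,0,0,0,0,20,0.6,0,0,0,0,0,45,0.6,0,0,0,0,0,85,0.8,0,0,0,0,0,125,1,0,0,0,0,0,155,1,0,0,0,0,0,165,1,0,0,0,0,0,165,1]'

```text
clock: 12.35
position: [0.457, 0.2283, 0.1451]
ee_rot: [0.001, 0.688, 0.725, 0.002]
contact_force: [0.6, -0.6, -0.7]
width: 0.0852
gripper_force: 0.0
```

```bash
python3 - <<'E'
from h import *
s=manip.get_state(); print(s['clock'],s['position'],s['ee_rot'],s['width'],s['contact_force'])
c=imaging.calibration('wrist'); a=imaging.get_image('wrist'); b=imaging.get_image('side'); d=imaging.get_image('scene')
o=np.zeros((600,800,3),np.uint8); o[:300,:400]=cv2.resize(a,(400,300)); o[300:,:400]=cv2.resize(b,(400,300))
t=cv2.convertScaleAbs(cv2.resize(d[150:240,330:450],(400,300)),alpha=1.8); o[:300,400:]=t
o[300:,400:]=cv2.convertScaleAbs(cv2.resize(d[225:345,195:355],(400,300)),alpha=1.3)
cv2.imwrite('pics/c6.png',o)
E
```

```text
12.35 [0.45697623 0.22832239 0.14508369] [0.00089463 0.68834659 0.72537948 0.00166828] 0.08524034989126082 [ 0.60663463 -0.60039962 -0.7323303 ]
```

View pics/c6.png

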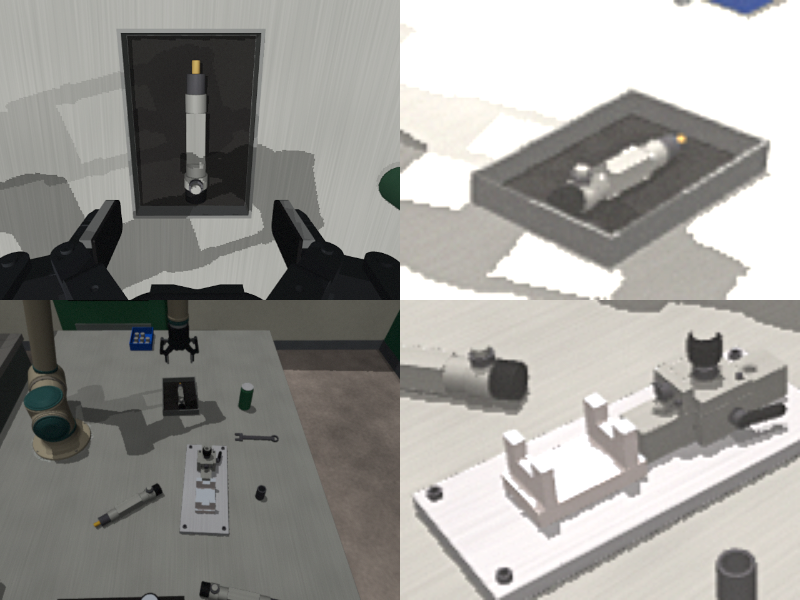

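The injector lies flat in the tray with its stub up, the nest is empty and the stop is unmoved. Now over to the knob, measuring from directly above.

jog_arm --deltas '[0,0,0,3,-12,5,1,0,0,-1,12,-50,10,1,0,0,-2,22,-92,15,1,0,0,-3,32,-134,15,1,0,0,-4,43,-177,15,1,0,0,-5,53,-220,15,1,0,0,-6,63,-262,15,1,0,0,-7,73,-304,15,1,0,0,-7,82,-342,15,1,0,0,-7,89,-370,15,1,0,0,-7,91,-379,15,1,0,0,-7,91,-379,15,1,0,0,-7,91,-379,15,1]'

```text
clock: 13.8
position: [0.5461, -0.1501, 0.1579]
ee_rot: [-0.001, 0.731, 0.682, -0.0]
contact_force: [0.5, -0.4, 0.1]
width: 0.0853
gripper_force: 0.0
```

```bash
python3 - <<'E'
from h import *
np.set_printoptions(precision=4,suppress=True)
s=manip.get_state(); print(s['clock'],s['position'],s['ee_rot'])
c=imaging.calibration('wrist'); a=imaging.get_image('wrist'); cv2.imwrite('pics/w7.png',a)
k=proj('wrist',[.5478,-.1514,.112],c)[0]; print('pred',k)
g=cv2.medianBlur(cv2.cvtColor(a,6),3)
m=(g<45).astype(np.uint8)
n,l,st,ce=cv2.connectedComponentsWithStats(m)
for i in range(1,n):
    if st[i,4]>80: print(st[i],ce[i])
ci=cv2.HoughCircles(g,cv2.HOUGH_GRADIENT,1,20,param1=80,param2=18,minRadius=15,maxRadius=45)
print(None if ci is None else ci[0][:10])
E
```

```text
13.8 [ 0.5461 -0.1501  0.1579] [-0.0012  0.7314  0.682  -0.0001]
pred [319.5809 254.6653]
[523   0  92   3 213] [569.9061   0.8169]
[477  14  33   5  93] [492.0968  16.9355]
[ 368  149   30   72 1172] [382.8968 184.8857]
[276 200  11  12 103] [280.8155 205.3301]
[352 200  11  12 100] [356.83 205.72]
[ 292  217   54   61 1529] [318.0674 242.3885]
[ 508  314   57   52 1462] [531.0431 335.686 ]
[    0   318   205   162 19823] [108.4253 418.569 ]
[  426   320   214   160 18401] [525.8343 427.4068]
[539 349  29  24 544] [553.3566 360.6305]
[ 92 373  10  15  87] [ 96.4023 380.2299]
[ 211  455  208   25 3830] [314.8251 468.8384]
[[319.5 248.5  28.4]
 [123.5 344.5  28.8]
 [335.5 146.5  44.4]
 [318.5 283.5  33.3]
 [315.5 306.5  29.9]
 [550.5 352.5  23. ]
 [525.5 331.5  18. ]
 [ 96.5 363.5  22.8]
 [ 81.5 393.5  28.4]
 [514.5 350.5  17.4]]
```

The knob's circle is at (319.5,249), which gives (0.5477, -0.150). I'll go down around it and grip.

jog_arm --deltas '[0,0,0,2,0,-10,1,0,0,0,2,0,-35,1,0,0,0,2,0,-65,1,0,0,0,2,0,-90,1,0,0,0,2,0,-102,1,0,0,0,2,0,-106,1,0,0,0,2,0,-106,1]'

```text
clock: 14.55
position: [0.5492, -0.1506, 0.0525]
ee_rot: [-0.0, 0.731, 0.682, 0.0]
contact_force: [0.7, 0.1, 0.0]
width: 0.0854
gripper_force: 0.0
```

jog_arm --deltas '[0,0,0,0,0,0,0.3,0,0,0,0,0,0,0,0,0,0,0,0,0,0,0,0,0,0,0,0,0,0,0,0,0,0,0,0,0,0,0,0,0,0,0,0,0,0,0,0,0,0]' --grip_force 60

```text
clock: 15.25
position: [0.5484, -0.1511, 0.0536]
ee_rot: [-0.0, 0.731, 0.682, -0.0]
contact_force: [-3.1, 0.3, 6.4]
width: 0.0287
gripper_force: 59.0
```

Gripping the knob (28.7 mm). Raise the pin by about 15 mm.

jog_arm --deltas '[0,0,0,0,0,3,0,0,0,0,0,0,7,0,0,0,0,0,0,11,0,0,0,0,0,0,14,0,0,0,0,0,0,15,0,0,0,0,0,0,15,0,0,0,0,0,0,15,0]' --grip_force 80

```text
clock: 15.95
position: [0.5484, -0.1509, 0.0669]
ee_rot: [-0.001, 0.731, 0.682, -0.0]
contact_force: [-0.8, -2.6, -11.9]
width: 0.0285
gripper_force: 79.6
```

Lift is about 13.5–14 mm at 12 N, so the pin is clear. One more mm, then slide 25 mm towards the nest.

jog_arm --deltas '[0,0,0,0,0,1,0,0,0,0,-0.2,-3,1,0,0,0,0,-0.5,-7,1,0,0,0,0,-0.8,-11,1,0,0,0,0,-1.1,-15,1,0,0,0,0,-1.4,-19,1,0,0,0,0,-1.6,-22.5,1,0,0,0,0,-1.8,-24.5,1,0,0,0,0,-1.8,-25,1,0,0,0,0,-1.8,-25,1,0,0,0,0,-1.8,-25,1,0]'

```text
clock: 17.05
position: [0.5467, -0.1762, 0.0684]
ee_rot: [-0.0, 0.731, 0.682, -0.001]
contact_force: [-2.7, 0.9, -12.9]
width: 0.0285
gripper_force: 79.7
```

```bash
python3 - <<'E'
from h import *
np.set_printoptions(precision=4,suppress=True)
s=manip.get_state(); print(s['clock'],s['position'],s['contact_force'],s['width'])
t=np.radians(-4.1);uy=np.array([-np.sin(t),np.cos(t)]); print('slid',-uy@(s['position'][:2]-[.5484,-.151]))
a=imaging.get_image('wrist'); cv2.imwrite('pics/w8.png',a)
E
```

```text
17.05 [ 0.5467 -0.1762  0.0684] [ -2.666    0.9092 -12.9307] 0.028483102262330987
slid 0.025286276409859757
```

Slid 25.3 mm. Let the pin down.

jog_arm --deltas '[0,0,0,0,0,-2,0,0,0,0,0,0,-4,0,0,0,0,0,0,-6,0,0,0,0,0,0,-7,0,0,0,0,0,0,-7,0]'

```text
clock: 17.6
position: [0.5467, -0.1762, 0.0614]
ee_rot: [-0.0, 0.731, 0.682, -0.0]
contact_force: [-5.4, -0.4, -10.7]
width: 0.0283
gripper_force: 80.0
```

Still pulling down at about 8 mm lift, so the pin has entered the hole. Continue.

jog_arm --deltas '[0,0,0,0,0,-2,0,0,0,0,0,0,-4,0,0,0,0,0,0,-6,0,0,0,0,0,0,-7,0,0,0,0,0,0,-8,0,0,0,0,0,0,-8,0]'

```text
clock: 18.2
position: [0.5468, -0.1762, 0.054]
ee_rot: [-0.0, 0.731, 0.682, -0.0]
contact_force: [-6.3, 0.0, -6.8]
width: 0.0279
gripper_force: 80.3
```

jog_arm --deltas '[0,0,0,-0.3,0,-0.5,0,0,0,0,-0.5,0,-1,0,0,0,0,-0.5,0,-1,0]'

```text
clock: 18.5
position: [0.5468, -0.1763, 0.0538]
ee_rot: [0.0, 0.731, 0.682, -0.0]
contact_force: [-5.7, 0.2, -4.9]
width: 0.0281
gripper_force: 80.7
```

jog_arm --deltas '[0,0,0,0,0,-0.5,0,0,0,0,0,0,-1,0,0,0,0,0,0,-1,0]'

```text
clock: 18.8
position: [0.5468, -0.1763, 0.0537]
ee_rot: [0.001, 0.731, 0.682, 0.0]
contact_force: [-7.6, 1.1, 1.4]
width: 0.0283
gripper_force: 81.3
```

Force went from -6.8 to +1.4 N with almost no motion, at the same height as the original grip: a hard stop, so the pin is home. A small extra push, then a check.

jog_arm --deltas '[0,0,0,0,0,-0.5,0,0,0,0,0,0,-0.7,0,0,0,0,0,0,-0.7,0,0,0,0,0,0,-0.7,0,0,0,0,0,0,-0.7,0]'

```text
clock: 19.3
position: [0.5469, -0.1763, 0.0537]
ee_rot: [0.001, 0.731, 0.682, 0.0]
contact_force: [-7.6, 1.8, 4.9]
width: 0.0283
gripper_force: 81.6
```

```bash
python3 - <<'E'
from h import *
np.set_printoptions(precision=4,suppress=True)
s=manip.get_state(); print(s['clock'],s['position'],s['contact_force'],s['moment'],s['width'],s['gripper_force'])
c=imaging.calibration('wrist'); a=imaging.get_image('wrist'); cv2.imwrite('pics/w9.png',a)
O=np.array([.5414,-.2412]);t=np.radians(-4.1);ux=np.array([np.cos(t),np.sin(t)]);uy=np.array([-np.sin(t),np.cos(t)])
g=cv2.cvtColor(a,6)
for nm,(x,y,z) in dict(h90=(0,.09,.052),h115=(0,.115,.052),h140=(0,.14,.052),blockfar_if_moved=(0,.093,.069),if_not=(0,.118,.069)).items():
    q=proj('wrist',[*(O+x*ux+y*uy),z],c)[0]; print(nm,q)
col=int(q[0]); print('column',g[0:300:5,col].tolist()); print('col+14',g[0:300:5,col+22].tolist())
E
```

```text
19.3 [ 0.5469 -0.1763  0.0537] [-7.6     1.7989  4.9231] [0.2622 1.5756 0.0193] 0.028254203874870102 81.62790650501847
h90 [314.7047 234.0857]
h115 [314.8236 176.5924]
h140 [314.9539 113.591 ]
blockfar_if_moved [314.7371 240.0873]
if_not [314.8706 176.6409]
column [147, 146, 160, 177, 178, 178, 177, 162, 161, 160, 159, 159, 159, 159, 158, 139, 138, 137, 137, 132, 95, 83, 103, 141, 141, 141, 72, 114, 132, 132, 133, 131, 125, 82, 130, 135, 137, 63, 63, 117, 130, 132, 79, 78, 56, 80, 79, 55, 56, 76, 80, 80, 81, 79, 79, 77, 81, 23, 31, 12]
col+14 [145, 144, 171, 177, 178, 176, 177, 163, 163, 162, 162, 161, 160, 161, 160, 160, 156, 140, 140, 139, 139, 138, 138, 137, 138, 138, 138, 139, 137, 139, 138, 137, 137, 138, 136, 138, 138, 138, 137, 139, 138, 139, 138, 79, 83, 83, 84, 56, 55, 76, 79, 80, 81, 82, 79, 77, 81, 77, 79, 21]
```

The rail is now visible down to row ~210, where an unmoved block would start at 176, so the stop has moved. The pin is home and still gripped with a slight downward push. Hand in.

```bash
python3 -c "
from rig import manip
print(manip.sign_off())"
```

```text
the job is handed in; nothing more can be done
None
```

The job is handed in (no verdict shown): the injector lies flat in the tray, the end stop is one hole nearer the nest with its pin home by force and height readings, and the knob is still gripped.

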